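Snug the spare-outlet plug on the bench air manifold

TASK

The yellow tapered plug in the spare outlet of the bench air manifold is only loosely started: screw it in clockwise until it goes snug, firmly tight but not forced, because the plastic boss around it splits if it is overtightened. Only once it is snug, swing the red supply lever fully open so that the air is on, then let go of everything. Leave the phone, bottle and cup where they are.

Things in the scene. Friction and masses are not known exactly. Their poses are not given: they have to be found in the camera images.
- manifold: Aluminium air manifold bar, bolted to the bench, 50 (x) by 270 (y) by 45 mm high; origin at the centre of its underside. The plug stands on it at y = +90 mm, the supply valve at y = -75 mm; two flat brass discs on its top are already blanked outlets.
- port: Cream plastic boss that the plug screws into: round, 45 mm across, 14 mm high, standing on top of the manifold bar; origin at the centre of its underside, z up. The taper seat inside is hidden, and the turn at which the plug begins to tighten is different every time.
- plug: Yellow plug, white tapered thread, axis vertical; origin level with the boss's top when newly started. Wing to grip: 44 mm long (x), 14 thick (y), 13 to 43 mm above the origin, on a 38 mm flange. Clockwise tightens; sinks 4 mm a turn. Runs free at 0.07 N m for 0.6 to 3.5 rad, then binds, +1 N m per rad: snug from 0.22, splits the boss at 0.5. Held still it may read up to 0.14 less: aim at 0.27. Let go, it eases back under 0.5 rad but stays tight.
- plug_grip (a point): Point on the plug's axis in the middle of the wing, 30 mm above the plug's origin; same axes as the plug.
- valve (a joint): Supply lever angle in rad: 0 shut (lever along the manifold's +x, across the bar), 1.57 at its stop fully open (lever along the manifold's -y). Turns clockwise seen from above as it opens; stiff with about 0.08 N m, stays where it is left.
- valve_axis (a point): Point on the vertical axis of the supply lever, at mid height of its red end pad.
- valve_pad (a point): Centre of the lever's red end pad, 67 mm out from the lever's axis; the pad is 34 mm long (along the lever, the point's x), 16 mm wide and 24 mm tall, its underside 27 mm above the top of the bar.
- phone_mid (a point): Opened black phone lying flat, 146 x 71 x 8 mm; point at its centre. Bystander.
- bottle_mid (a point): White solvent bottle, 56 mm across, 130 mm tall; point half-way up. Bystander.
- cup_mid (a point): Small aluminium screw cup, 68 mm across the rim, 35 mm tall; point half-way up. Bystander.

How it is judged:
On the way, in this order (a step that is already met when the one before it is completed fails the run):
1. the plug is screwed in until it is snug on its taper (pressing on its seat with over 14 N, about 0.2 N m) (contact force between plug and port above 14 N), for 0.2 s.
2. then the supply lever is swung open (value of joint valve above 1.35 rad), for 0.2 s.
At the end, for the whole second after the job is handed in: The plug is still snug (pressing on its taper seat with over 4.5 N), the supply lever is open (over 1.35 rad of 1.57), and the plug no longer turns (under 0.3 rad/s) (contact force between plug and port above 4.5 N and value of joint valve above 1.35 rad and angular speed of plug below 0.3 rad/s); the robot touches nothing.
It fails at once if the plug is overtightened and splits the boss (over 45 N on the taper seat, about 0.5 N m) (contact force between plug and port above 45 N).
It fails at once if the lever is opened before the plug is snug (value of joint valve above 0.6 rad and contact force between plug and port below 3 N).
It fails at once if the phone, bottle or cup is shifted by over 30 mm (distance of any of phone_mid, bottle_mid, cup_mid from where it was at the start of the episode above 0.03 m).
It also fails if it takes over 67 s, if anything falls off the work surface, if the arm or the gripper's body presses on something with over 40 N, if the wrist force passes 120 N, or if a joint passes its speed limit or range.

ROBOT

A 7-joint arm with a two-finger parallel gripper is mounted at the origin on the work surface. World frame = base frame: x ahead of the robot, y to its left, z up, the work surface at z = 0. Lengths are in m, angles in rad, forces in N, time in s.
With the tool pointing down it reaches from about 0.4 to 0.85 m from the base axis. Payload 10.4 kg.
Tool frame: the origin (TCP) lies at the very end of the fingers, on their centre line; the grasp point (between the pads) lies 19 mm behind it; x points along the fingers, z is the direction in which the jaws open and shut, and the axes are right-handed (so a half turn about x gives the same grasp; the last joint's range is limited). The gripper opens to 85 mm and grips with 20 to 120 N. Pads are 22 mm wide; open, the fingers measure 114 mm over their backs; the gripper's body (76 mm by 85 mm) begins 54 mm behind the grasp point. The pads swing forward as they close: fully open they stand 13 mm farther back than shut.
Start: joints at [-1.166, 0.332, -0.065, 1.46, 0.022, 1.35, -0.088], TCP at [0.259, 0.569, 0.231] pointing down, gripper open.
Joint ranges: [-2.6, 2.6], [-0.5, 2.12], [-1.47, 1.34], [0.16, 2.42], [-1.27, 4.41], [0.06, 2.06], [-2.6, 2.6]. Speed limits (rad/s): [2.22, 2.22, 2.79, 2.79, 3.14, 3.14, 3.14].

INTERFACE

Orientations are given as a unit quaternion [x, y, z, w].
In Python, from workcell import readout, camera, manip gives the robot as it stands.
- The arm moves only by the shell command python3 -m inch 'ROWS' [FORCE]. ROWS is JSON, a list of rows, each a list of 3 entries, a list of its own where there are three numbers: the turn, a rotation vector about the tool's x, y, z in degrees, then the shift along the tool's x, y, z in mm, then the closure, from 0 (fully open) to 1 (shut). In form: [[[wx, wy, wz], [dx, dy, dz], hand], ...]. A call has 1 to 10 rows; each row is the pose to reach, as a shift and turn from the pose measured when the call began, along the tool's axes at that moment; what a row does not reach only later rows make up. A row lasts 1/8 s, in which the tool goes at most 62.5 mm and 10.7 degrees, less where a joint would pass 70% of its speed; a pose out of reach is approached as far as the arm can. A call with a gripper value outside its range is refused whole. The fingers move at their own pace and stop on an object; FORCE is the grip in N (left out, the last holds). Time passes only in rows, so rows that repeat a pose let the fingers close. It gives the time, the measured TCP pose, the force and the opening at its end, in the units of the state.
- readout.get_obs(): the state, without advancing time (a new reading comes with each control period).
- camera(name): name is "scene" or "top"; returns a dict with "pixels" (420x560x3 uint8, red, green, blue), "range_z" (420x560 float32, m along the optical axis (not along the pixel's ray), 0 where there is no reading), "intrinsics" (3x3 intrinsics, pixels), "extrinsics" (4x4, takes a point from world to camera coordinates). Camera axes: x right, y down, z forward; pixel columns grow to the right and rows downward; lengths in m; the calibration is good to about 2 mm. A picture is of the moment at which its call begins.
- manip.hand_in(): hands the job in, once; it reports no verdict.
The state is a dict: "clock": time; "joint_pos": joint angles; "joint_velocities": joint speeds; "tau": joint torques, N m; "position": TCP position; "ee_rot": TCP orientation; "ft_force": force on the tool from outside, world axes, zero at the start; "torque": the same for the moment, N m; "grip_width": opening from 0.0 (shut) to 1.0 (fully open).
Only numpy, scipy, OpenCV 4.12 (cv2) and the standard library are available. Lean on these libraries where they do the work, as an engineer would, in place of code of your own. Each camera call takes 0.05 s, during which the arm holds its last target.

## Working session

There is one attempt and no reset: what is moved stays moved. The work goes in short steps, Python scripts to look and compute and a shell command to move; the robot and the scene stay as the last step left them, time stands still between calls to the robot, and variables do not carry over. Pictures are saved under pics/ and viewed, and the job is handed in when it is done.

```bash
ls; mkdir -p pics
python3 - <<'E'
from workcell import readout, camera, manip
import cv2,numpy as np
o=readout.get_obs()
for k,v in o.items(): print(k,np.round(v,3))
for n in("scene","top"):
    c=camera(n); cv2.imwrite(f"pics/{n}0.png",c["pixels"][:,:,::-1]); np.savez(f"pics/{n}0.npz",**c)
    print(n,c["intrinsics"].round(1).tolist(),c["extrinsics"].round(3).tolist())
E
```

```text
pics
clock 0.0
joint_pos [-1.166  0.333 -0.065  1.461  0.022  1.35  -0.088]
joint_velocities [ 0.003  0.    -0.001  0.     0.001 -0.001 -0.001]
tau [-0.0000e+00 -6.2546e+01  4.9000e-02 -3.9161e+01  1.6000e-02  1.0000e-02
 -0.0000e+00]
position [0.259 0.568 0.23 ]
ee_rot [-0.383  0.595  0.382  0.594]
ft_force [-0.522 -0.486  0.552]
torque [-0.027  0.014  0.032]
grip_width 0.999
scene [[403.8, 0.0, 287.1], [0.0, 403.8, 209.7], [0.0, 0.0, 1.0]] [[-0.845, 0.534, -0.018, 0.433], [0.316, 0.473, -0.822, -0.07], [-0.431, -0.701, -0.569, 1.196], [0.0, 0.0, 0.0, 1.0]]
top [[386.1, 0.0, 284.2], [0.0, 386.1, 210.4], [0.0, 0.0, 1.0]] [[-0.028, -1.0, 0.012, -0.011], [-0.993, 0.026, -0.112, 0.485], [0.111, -0.015, -0.994, 0.959], [0.0, 0.0, 0.0, 1.0]]
```

View pics/scene0.png

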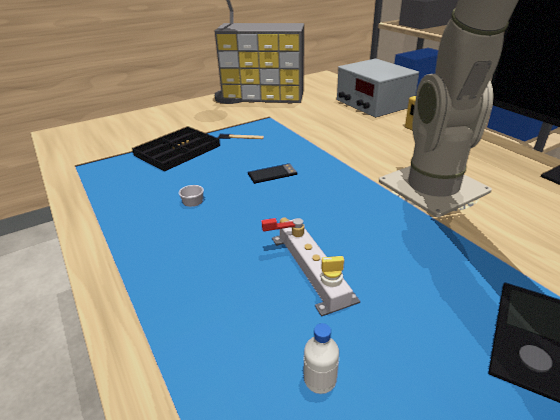

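View pics/top0.png

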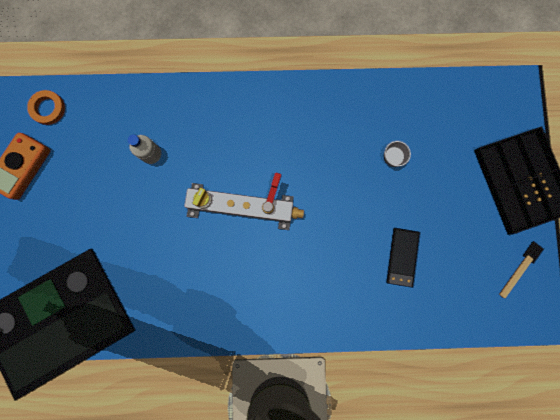

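The scene view shows the plug at about (332,264), the red pad at (268,225), and the bottle at (321,360). In the top view the plug wing is at about (200,197), the lever runs from (268,208) to (277,177), and the bottle is at (143,148). Next I'll measure these.

```bash
cat > h.py <<'E'
import numpy as np,cv2
def load(n):
    d=np.load(f"pics/{n}.npz"); return {k:d[k] for k in d.files}
def world(c,v,u):
    z=c["range_z"][v,u]; K=c["intrinsics"];E=c["extrinsics"]
    p=np.stack([(u-K[0,2])/K[0,0]*z,(v-K[1,2])/K[1,1]*z,z],-1)
    return (p-E[:3,3])@E[:3,:3]
def pts(c,m):
    v,u=np.nonzero(m&(c["range_z"]>0)); return world(c,v,u),u,v
def masks(c):
    h=cv2.cvtColor(c["pixels"],cv2.COLOR_RGB2HSV); H,S,V=[h[:,:,i].astype(int) for i in range(3)]
    return dict(yellow=(H>22)&(H<34)&(S>150)&(V>80),red=((H<6)|(H>174))&(S>170)&(V>70),grey=(S<60)&(V>90))
E
python3 - <<'E'
from h import *
for n in("scene0","top0"):
    c=load(n);m=masks(c)
    for k in m:
        p,u,v=pts(c,m[k]); s=(p[:,0]>.3)&(p[:,0]<.75)&(abs(p[:,1])<.35)&(p[:,2]>.02)&(p[:,2]<.14)
        p=p[s];print(n,k,len(p),p.min(0).round(3),p.max(0).round(3))
        zs=p[:,2]; print(np.histogram(zs,bins=np.arange(.02,.145,.01))[0])
        if k!="grey":
            for lo in (0,np.percentile(zs,60)):
                q=p[zs>=lo]; r=cv2.minAreaRect((q[:,:2]*1000).astype(np.float32)); print(lo,np.round(r[0],1),np.round(r[1],1),r[2], q.mean(0).round(4))
        else:
            q=p[(zs>.038)&(zs<.05)]; r=cv2.minAreaRect((q[:,:2]*1000).astype(np.float32)); print(r)
E
```

```text
scene0 yellow 82 [0.501 0.169 0.069] [0.539 0.198 0.103]
[ 0  0  0  0  4 50  2 12 14  0  0  0]
0 [522.9 186.6] [19.3 40.3] 63.05677795410156 [0.5238 0.1851 0.0815]
0.07483554303005929 [521.3 183.6] [12.5 40.3] 63.05677795410156 [0.5241 0.182  0.0953]
scene0 red 227 [ 0.504 -0.013  0.074] [0.572 0.019 0.099]
[  0   0   0   0   0  55 102  70   0   0   0   0]
0 [536.9   3.9] [15.3 72.8] 69.06304931640625 [0.5451 0.0032 0.0857]
0.08646416956676102 [555.6  -2.1] [12.7 33.6] 68.93467712402344 [ 0.5574 -0.0013  0.0936]
scene0 grey 3349 [ 0.468 -0.35   0.02 ] [0.679 0.35  0.116]
[ 425  426 1232  223  148  133  323  267  157   15    0    0]
((568.2203979492188, 3.810638427734375), (697.638916015625, 200.87570190429688), 88.1921615600586)
top0 yellow 92 [0.497 0.164 0.068] [0.536 0.196 0.104]
[ 0  0  0  0  7 19  0 22 44  0  0  0]
0 [516.7 179.5] [36.  32.2] 13.732755661010742 [0.5128 0.1788 0.0923]
0.10038959033799075 [516.2 179.4] [12.7 40.1] 65.39985656738281 [0.5122 0.1811 0.1018]
top0 red 158 [ 0.501 -0.015  0.075] [0.569 0.018 0.098]
[ 0  0  0  0  0 54 28 76  0  0  0  0]
0 [534.8   1.3] [13.7 69.3] 70.37525939941406 [0.5359 0.0008 0.0869]
0.09366593492381908 [552.7  -5.1] [13.7 31.4] 70.40833282470703 [ 0.5534 -0.0054  0.0953]
top0 grey 2058 [ 0.459 -0.35   0.022] [0.675 0.349 0.107]
[  13  109 1523   41   12   36  168  119   37    0    0    0]
((501.9442138671875, 90.89059448242188), (268.3614501953125, 49.83739471435547), 80.95704650878906)
```

Run:
```python
from workcell import readout
import numpy as np
from scipy.spatial.transform import Rotation as R
from h import *
o=readout.get_obs(); M=R.from_quat(o["ee_rot"]).as_matrix(); print(M.round(3))
print("yaw tool z",np.degrees(np.arctan2(M[1,2],M[0,2])), "y",np.degrees(np.arctan2(M[1,1],M[0,1])))
for name,t in dict(plug=[.517,.180,.20]).items():
    print((M.T@(np.array(t)-o["position"])*1000).round(1))
```

```text
[[-0.001 -0.91   0.415]
 [-0.001  0.415  0.91 ]
 [-1.    -0.    -0.001]]
yaw tool z 65.488473202892 y 155.4884739649462
[  30.9 -395.8 -246.4]
```

```bash
python3 -m inch '[[[0,0,0],[4,-50,-31],0],[[0,0,0],[8,-100,-62],0],[[0,0,0],[12,-150,-93],0],[[0,0,0],[16,-200,-124],0],[[0,0,0],[20,-250,-155],0],[[0,0,0],[24,-300,-186],0],[[0,0,0],[28,-350,-217],0],[[1,0,0],[31,-396,-246],0],[[1,0,0],[31,-396,-246],0],[[1,0,0],[31,-396,-246],0]]' 40
python3 - <<'E'
from workcell import readout, camera
import cv2,numpy as np
o=readout.get_obs()
for k,v in o.items(): print(k,np.round(v,3))
for n in("scene","top"):
    c=camera(n); cv2.imwrite(f"pics/{n}1.png",c["pixels"][:,:,::-1]); np.savez(f"pics/{n}1.npz",**c)
E
```

```text
clock: 1.35
position: [0.517, 0.1807, 0.1996]
ee_rot: [-0.377, 0.599, 0.377, 0.597]
ft_force: [0.2, 1.8, -0.8]
grip_width: 0.998
clock 1.35
joint_pos [-0.629  0.18   0.236  1.723 -0.044  1.245  0.743]
joint_velocities [-0.021 -0.005 -0.021  0.001 -0.001 -0.001  0.001]
tau [ 2.0270e+00 -4.9048e+01  3.7790e+00 -3.7974e+01  2.2200e-01  4.0000e-03
  5.3000e-02]
position [0.517 0.181 0.2  ]
ee_rot [-0.377  0.599  0.377  0.597]
ft_force [ 0.213  1.777 -0.835]
torque [ 0.035  0.04  -0.016]
grip_width 0.998
```

View pics/scene1.png

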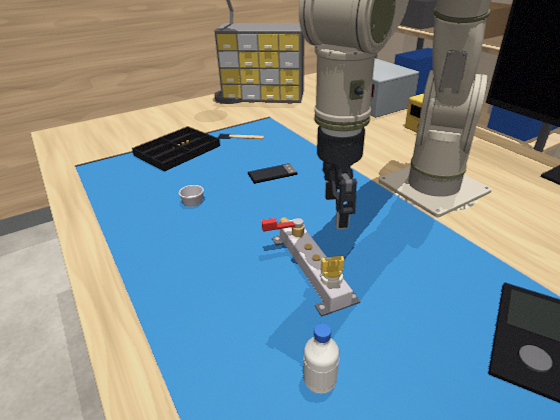

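The gripper is above the plug, and its yaw matches the wing. Descending to z of about 0.079.

```bash
python3 -m inch '[[[0,0,0],[30,0,0],0],[[0,0,0],[60,0,0],0],[[0,0,0],[85,0,0],0],[[0,0,0],[102,0,0],0],[[0,0,0],[112,0,0],0],[[0,0,0],[120,0,0],0],[[0,0,0],[120,0,0],0]]' 40
python3 - <<'E'
from workcell import readout, camera
import cv2,numpy as np
o=readout.get_obs()
for n in("scene","top"):
    c=camera(n); cv2.imwrite(f"pics/{n}2.png",cv2.resize(c["pixels"][130:340,150:430,::-1],None,fx=2.8,fy=2.8)); np.savez(f"pics/{n}2.npz",**c)
E
```

```text
clock: 2.33
position: [0.5165, 0.1816, 0.0797]
ee_rot: [-0.378, 0.598, 0.378, 0.597]
ft_force: [0.4, 0.3, 0.4]
grip_width: 1.0
```

View pics/scene2.png

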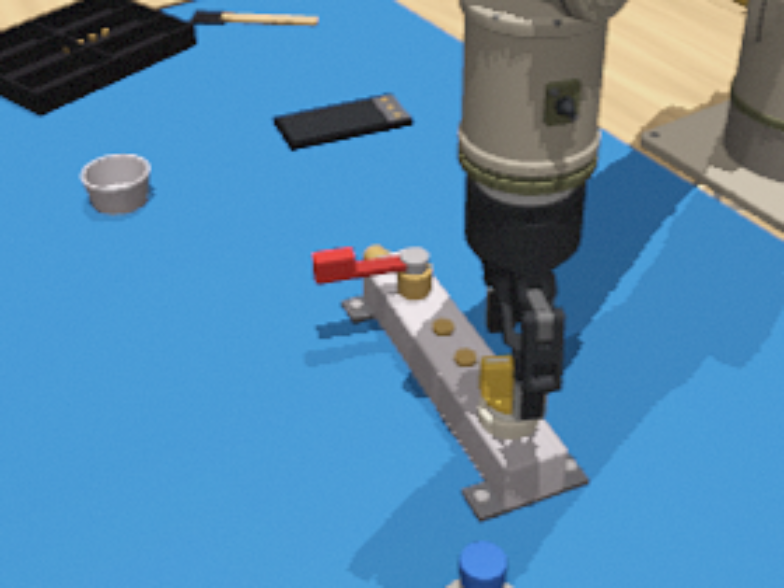

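View pics/top2.png

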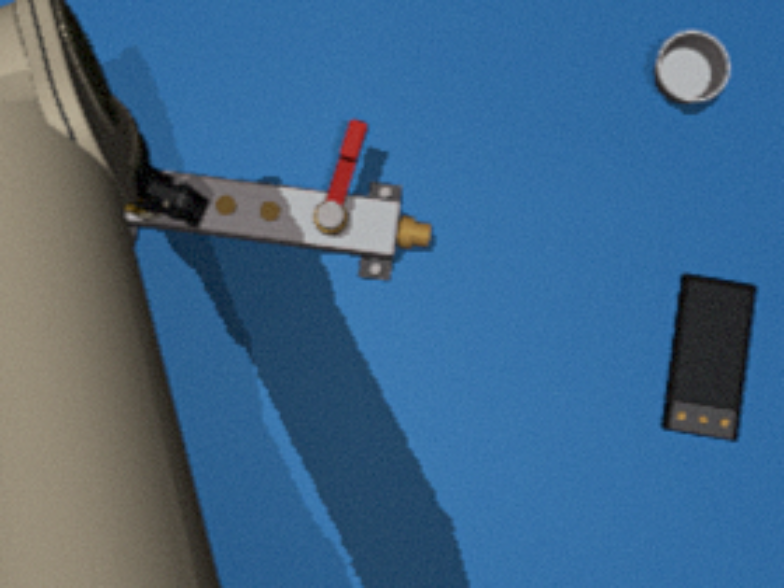

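The fingers straddle the wing: in the enlarged view it sits at about (497,385), between the fingers. Closing.

```bash
python3 -m inch '[[[0,0,0],[0,0,0],0.5],[[0,0,0],[0,0,0],0.8],[[0,0,0],[0,0,0],1],[[0,0,0],[0,0,0],1],[[0,0,0],[0,0,0],1],[[0,0,0],[0,0,0],1]]' 40; python3 -c "
from workcell import readout
o=readout.get_obs();print(o['torque'],o['ft_force'],o['grip_width'],o['joint_pos'])"
```

```text
clock: 3.18
position: [0.5161, 0.1795, 0.0805]
ee_rot: [-0.378, 0.599, 0.377, 0.597]
ft_force: [-7.1, -8.9, 10.8]
grip_width: 0.156
[-1.80386974  1.56567256  0.04725911] [-7.08593739 -8.85834934 10.7690872 ] 0.15579766132110007 [-0.61473545  0.3009205   0.22623984  1.84885966 -0.07674216  1.00410175
  0.76940349]
```

```bash
python3 -m inch '[[[0,0,0],[-1,0,0],1],[[0,0,0],[-1,0,0],1]]' ; python3 -c "
from workcell import readout
o=readout.get_obs();print(o['torque'],o['ft_force'],o['grip_width'])"
```

```text
clock: 3.42
position: [0.5158, 0.1792, 0.0811]
ee_rot: [-0.378, 0.6, 0.377, 0.596]
ft_force: [-1.3, -1.3, -2.4]
grip_width: 0.15
[-0.19147883 -0.00717275 -0.01725176] [-1.28224741 -1.32755716 -2.39383828] 0.14960834302367026
```

```bash
cat > s.py <<'E'
from workcell import readout
import numpy as np
from scipy.spatial.transform import Rotation as R
o=readout.get_obs();M=R.from_quat(o["ee_rot"]).as_matrix()
print('TZ',round(o['torque'][2],3),'T',np.round(o['torque'],2),'F',np.round(o['ft_force'],1),'yaw',np.degrees(np.arctan2(M[1,2],M[0,2])).round(1),'j7',round(o['joint_pos'][6],3),'down',M[:,0].round(3))
E
python3 -m inch '[[[8,0,0],[0.1,0,0],1],[[16,0,0],[0.2,0,0],1],[[24,0,0],[0.3,0,0],1],[[30,0,0],[0.3,0,0],1],[[30,0,0],[0.3,0,0],1]]'; python3 s.py
```

```text
clock: 4.05
position: [0.5161, 0.1793, 0.0808]
ee_rot: [-0.211, 0.676, 0.209, 0.674]
ft_force: [1.6, 0.4, -3.7]
grip_width: 0.155
TZ -0.057 T [ 0.03 -0.49 -0.06] F [ 1.6  0.4 -3.7] yaw 34.6 j7 0.269 down [-0.003 -0.004 -1.   ]
```

```bash
python3 -m inch '[[[5,0,0],[0.1,0,0],1],[[10,0,0],[0.1,0,0],1],[[15,0,0],[0.1,0,0],1]]'; python3 s.py;python3 -m inch '[[[5,0,0],[0,0,0],1],[[10,0,0],[0,0,0],1],[[15,0,0],[0.1,0,0],1]]'; python3 s.py
```

```text
clock: 4.42
position: [0.5163, 0.1794, 0.0806]
ee_rot: [-0.121, 0.698, 0.119, 0.696]
ft_force: [0.4, -0.2, -3.9]
grip_width: 0.152
TZ 0.094 T [-0.05 -0.5   0.09] F [ 0.4 -0.2 -3.9] yaw 19.6 j7 0.019 down [-0.002 -0.004 -1.   ]
clock: 4.8
position: [0.5164, 0.1793, 0.0805]
ee_rot: [-0.03, 0.707, 0.027, 0.706]
ft_force: [1.7, -0.1, -2.8]
grip_width: 0.152
TZ 0.092 T [-0.1  -0.45  0.09] F [ 1.7 -0.1 -2.8] yaw 4.6 j7 -0.229 down [-0.002 -0.004 -1.   ]
```

```bash
python3 -m inch '[[[5,0,0],[0.1,0,0],1],[[10,0,0],[0.1,0,0],1],[[15,0,0],[0.2,0,0],1]]'; python3 s.py
```

```text
clock: 5.18
position: [0.5166, 0.1793, 0.0803]
ee_rot: [0.062, 0.705, -0.065, 0.704]
ft_force: [1.1, -1.1, -1.6]
grip_width: 0.153
TZ 0.014 T [-0.15 -0.33  0.01] F [ 1.1 -1.1 -1.6] yaw -10.4 j7 -0.478 down [-0.002 -0.004 -1.   ]
```

```bash
python3 -m inch '[[[3,0,0],[0,0,0],1],[[6,0,0],[0.1,0,0],1]]'; python3 s.py
```

```text
clock: 5.42
position: [0.5166, 0.1793, 0.0802]
ee_rot: [0.099, 0.7, -0.102, 0.7]
ft_force: [0.5, -0.5, -1.2]
grip_width: 0.155
TZ 0.061 T [-0.14 -0.23  0.06] F [ 0.5 -0.5 -1.2] yaw -16.3 j7 -0.575 down [-0.002 -0.004 -1.   ]
```

Still free at about 81° turned. Continuing.

```bash
python3 -m inch '[[[5,0,0],[0.1,0,0],1],[[10,0,0],[0.1,0,0],1],[[12,0,0],[0.1,0,0],1]]'; python3 s.py
```

```text
clock: 5.8
position: [0.5168, 0.1792, 0.0801]
ee_rot: [0.171, 0.686, -0.174, 0.686]
ft_force: [0.8, -1.2, -2.6]
grip_width: 0.15
TZ 0.059 T [-0.26 -0.32  0.06] F [ 0.8 -1.2 -2.6] yaw -28.2 j7 -0.772 down [-0.001 -0.004 -1.   ]
```

```bash
python3 -m inch '[[[4,0,0],[0.1,0,0],1],[[8,0,0],[0.1,0,0],1],[[10,0,0],[0.1,0,0],1]]'; python3 s.py
```

```text
clock: 6.18
position: [0.5168, 0.1791, 0.08]
ee_rot: [0.23, 0.668, -0.233, 0.668]
ft_force: [1.0, -1.5, -1.4]
grip_width: 0.155
TZ 0.042 T [-0.31 -0.28  0.04] F [ 1.  -1.5 -1.4] yaw -38.2 j7 -0.936 down [-0.001 -0.005 -1.   ]
```

```bash
python3 -m inch '[[[4,0,0],[0.1,0,0],1],[[8,0,0],[0.1,0,0],1],[[12,0,0],[0.1,0,0],1]]'; python3 s.py
```

```text
clock: 6.55
position: [0.5169, 0.179, 0.0798]
ee_rot: [0.298, 0.64, -0.302, 0.641]
ft_force: [1.1, -0.8, -2.2]
grip_width: 0.152
TZ 0.069 T [-0.32 -0.27  0.07] F [ 1.1 -0.8 -2.2] yaw -50.2 j7 -1.133 down [-0.001 -0.005 -1.   ]
```

```bash
python3 -m inch '[[[3,0,0],[0.1,0,0],1],[[6,0,0],[0.1,0,0],1],[[8,0,0],[0.1,0,0],1]]'; python3 s.py
```

```text
clock: 6.92
position: [0.5169, 0.1789, 0.0797]
ee_rot: [0.342, 0.617, -0.346, 0.618]
ft_force: [1.1, -0.5, -1.2]
grip_width: 0.152
TZ 0.088 T [-0.43 -0.22  0.09] F [ 1.1 -0.5 -1.2] yaw -58.2 j7 -1.264 down [-0.001 -0.005 -1.   ]
```

```bash
python3 -m inch '[[[4,0,0],[0.1,0,0],1],[[8,0,0],[0.1,0,0],1],[[10,0,0],[0.1,0,0],1]]'; python3 s.py
```

```text
clock: 7.3
position: [0.5169, 0.1788, 0.0797]
ee_rot: [0.395, 0.585, -0.398, 0.586]
ft_force: [0.0, -2.0, -0.6]
grip_width: 0.155
TZ 0.232 T [-0.63 -0.3   0.23] F [ 0.  -2.  -0.6] yaw -68.2 j7 -1.428 down [-0.001 -0.005 -1.   ]
```

```bash
python3 -m inch '[[[2,0,0],[0.1,0,0],1],[[4,0,0],[0.1,0,0],1]]'; python3 s.py
```

```text
clock: 7.55
position: [0.5169, 0.1788, 0.0796]
ee_rot: [0.415, 0.57, -0.419, 0.572]
ft_force: [0.1, -2.7, 0.0]
grip_width: 0.154
TZ 0.226 T [-0.72 -0.13  0.23] F [ 0.1 -2.7  0. ] yaw -72.3 j7 -1.494 down [-0.001 -0.005 -1.   ]
```

Binding began near yaw -59°. I'll hold still and read again.

```bash
python3 -m inch '[[[0.5,0,0],[0,0,0],1]]'; python3 s.py;  python3 -m inch '[[[0.5,0,0],[0,0,0],1]]'; python3 s.py
```

```text
clock: 7.68
position: [0.517, 0.1788, 0.0796]
ee_rot: [0.418, 0.568, -0.422, 0.57]
ft_force: [1.1, -1.9, -0.4]
grip_width: 0.156
TZ 0.216 T [-0.64 -0.22  0.22] F [ 1.1 -1.9 -0.4] yaw -72.8 j7 -1.503 down [-0.001 -0.005 -1.   ]
clock: 7.8
position: [0.517, 0.1788, 0.0796]
ee_rot: [0.421, 0.566, -0.424, 0.568]
ft_force: [0.6, -1.1, -0.3]
grip_width: 0.153
TZ 0.301 T [-0.72 -0.2   0.3 ] F [ 0.6 -1.1 -0.3] yaw -73.4 j7 -1.511 down [-0.001 -0.005 -1.   ]
```

```bash
python3 -m inch '[[[1.5,0,0],[0,0,0],1],[[1.5,0,0],[0,0,0],1]]'; python3 s.py;  python3 -m inch '[[[0,0,0],[0,0,0],1],[[0,0,0],[0,0,0],1]]'; python3 s.py; python3 -m inch '[[[0,0,0],[0,0,0],1]]'; python3 s.py
```

```text
clock: 8.05
position: [0.5169, 0.1788, 0.0796]
ee_rot: [0.428, 0.561, -0.432, 0.562]
ft_force: [0.1, -1.4, -0.2]
grip_width: 0.151
TZ 0.126 T [-0.68 -0.17  0.13] F [ 0.1 -1.4 -0.2] yaw -74.9 j7 -1.536 down [-0.001 -0.005 -1.   ]
clock: 8.3
position: [0.5169, 0.1787, 0.0796]
ee_rot: [0.428, 0.561, -0.432, 0.562]
ft_force: [0.1, -2.2, -0.6]
grip_width: 0.155
TZ 0.192 T [-0.71 -0.18  0.19] F [ 0.1 -2.2 -0.6] yaw -74.9 j7 -1.536 down [-0.001 -0.005 -1.   ]
clock: 8.43
position: [0.517, 0.1787, 0.0796]
ee_rot: [0.428, 0.561, -0.432, 0.562]
ft_force: [0.4, -1.3, -0.2]
grip_width: 0.151
TZ 0.143 T [-0.71 -0.16  0.14] F [ 0.4 -1.3 -0.2] yaw -74.9 j7 -1.536 down [-0.001 -0.005 -1.   ]
```

```bash
for i in 1 2 3; do python3 -m inch '[[[0.7,0,0],[0,0,0],1]]' >/dev/null; python3 s.py; done; sleep 0; python3 -m inch '[[[0,0,0],[0,0,0],1],[[0,0,0],[0,0,0],1]]'; python3 s.py
```

```text
TZ 0.25 T [-0.74 -0.16  0.25] F [-0.2 -1.4  0.2] yaw -75.6 j7 -1.548 down [-0.001 -0.005 -1.   ]
TZ 0.285 T [-0.72 -0.18  0.29] F [ 0.3 -0.7 -0.5] yaw -76.3 j7 -1.56 down [-0.001 -0.005 -1.   ]
TZ 0.267 T [-0.77 -0.19  0.27] F [-0.7 -0.7  0.4] yaw -77.1 j7 -1.572 down [-0.001 -0.006 -1.   ]
clock: 9.05
position: [0.5169, 0.1787, 0.0796]
ee_rot: [0.439, 0.552, -0.442, 0.554]
ft_force: [-0.4, -1.5, -0.3]
grip_width: 0.155
TZ 0.234 T [-0.74 -0.17  0.23] F [-0.4 -1.5 -0.3] yaw -77.1 j7 -1.572 down [-0.001 -0.006 -1.   ]
```

Torque reads about 0.27 while moving and 0.23 held still, so the plug is snug. I'll hold a little longer, then release and rise.

```bash
python3 -m inch '[[[0,0,0],[0,0,0],1],[[0,0,0],[0,0,0],1],[[0,0,0],[0,0,0],0],[[0,0,0],[0,0,0],0],[[0,0,0],[0,0,0],0],[[0,0,0],[0,0,0],0],[[0,0,0],[-20,0,0],0],[[0,0,0],[-60,0,0],0],[[0,0,0],[-100,0,0],0],[[0,0,0],[-100,0,0],0]]'; python3 s.py
python3 - <<'E'
from h import *
from workcell import camera,readout
o=readout.get_obs()
for n in("scene","top"):
    c=camera(n); cv2.imwrite(f"pics/{n}3.png",cv2.resize(c["pixels"][130:340,150:430,::-1],None,fx=2.8,fy=2.8)); np.savez(f"pics/{n}3.npz",**c)
    p,u,v=pts(c,masks(c)["red"]); p=p[(p[:,0]>.4)&(p[:,0]<.7)&(abs(p[:,1])<.15)&(p[:,2]>.06)&(p[:,2]<.12)]
    q=p[p[:,2]>.088]; r=cv2.minAreaRect((p[:,:2]*1000).astype(np.float32)); print(len(p),r, p[:,2].min(),p[:,2].max()); print(cv2.minAreaRect((q[:,:2]*1000).astype(np.float32)))
E
```

```text
clock: 10.3
position: [0.5187, 0.1799, 0.1825]
ee_rot: [0.441, 0.552, -0.441, 0.554]
ft_force: [-0.7, 0.2, -0.2]
grip_width: 1.001
TZ -0.004 T [ 0.01 -0.04 -0.  ] F [-0.7  0.2 -0.2] yaw -77.1 j7 -1.64 down [ 0.003 -0.002 -1.   ]
225 ((537.3073120117188, 3.489734649658203), (14.374191284179688, 72.32125091552734), 73.26704406738281) 0.07321452514739507 0.09883518842935131
((556.5267944335938, -2.7588577270507812), (12.741398811340332, 31.519126892089844), 66.55889129638672)
159 ((534.5233764648438, 1.5722713470458984), (13.946537971496582, 69.55175018310547), 70.33016967773438) 0.07458533104187906 0.09884059835468868
((552.2084350585938, -4.749408721923828), (13.946537971496582, 31.989717483520508), 70.33016967773438)
```

View pics/scene3.png

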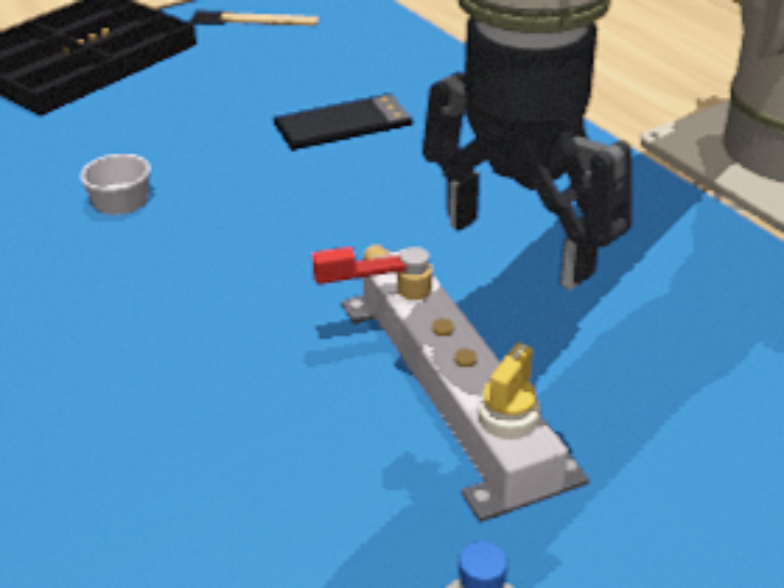

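The plug wing has turned, at about (512,380) enlarged, and the lever hasn't moved, with its pad at (335,265). Next I'll work out the move to the lever and its arc.

Run:
```python
from workcell import readout
import numpy as np
from scipy.spatial.transform import Rotation as R
o=readout.get_obs(); M=R.from_quat(o["ee_rot"]).as_matrix()
print((M.T@(np.array([.5535,-.005,.18])-o["position"])*1000).round(1))
# arc in tool axes at grasp: tool z yaw 70.5, x down, y = z x x
a=np.radians(70.5); z=np.array([np.cos(a),np.sin(a),0]); x=np.array([0,0,-1.]); y=np.cross(z,x)
print('y',y)
ax=np.array([490.2,16.9,0]); 
for r in (67,):
  for d in range(0,91,10):
    t=np.radians(-19.5); p=lambda t: r*np.array([np.cos(t),np.sin(t),0])
    s=p(t-np.radians(d))-p(t); print(d,(y@s).round(1),(z@s).round(1))
```

```text
[  0.3  -5.6 187.9]
y [-0.94264149  0.33380686  0.        ]
0 0.0 0.0
10 1.0 -11.6
20 4.0 -22.9
30 9.0 -33.5
40 15.7 -43.1
50 23.9 -51.3
60 33.5 -58.0
70 44.1 -63.0
80 55.4 -66.0
90 67.0 -67.0
```

```bash
python3 -m inch '[[[-10,0,0],[0,0,15],0],[[-20,0,0],[0,-1,30],0],[[-30,0,0],[0,-1,45],0],[[-40,0,0],[0,-1,60],0],[[-50,0,0],[0,-2,75],0],[[-60,0,0],[0,-2,90],0],[[-70,0,0],[0,-3,105],0],[[-80,0,0],[0,-3,120],0],[[-90,0,0],[0,-4,140],0],[[-100,0,0],[0,-5,160],0]]' 30
python3 - <<'E'
from workcell import readout
import numpy as np
from scipy.spatial.transform import Rotation as R
o=readout.get_obs(); M=R.from_quat(o["ee_rot"]).as_matrix()
print((M.T@(np.array([.5535,-.005,.18])-o["position"])*1000).round(1), np.degrees(np.arctan2(M[1,2],M[0,2])),o["joint_pos"].round(2))
E
```

```text
clock: 11.65
position: [0.5471, 0.0217, 0.1786]
ee_rot: [-0.144, 0.694, 0.141, 0.691]
ft_force: [0.1, -0.2, -0.3]
grip_width: 0.998
[ -1.3 -27.1  -4.7] 23.249976612517152 [-0.62  0.21  0.56  1.76 -0.11  1.2   0.38]
```

```bash
python3 -m inch '[[[-10,0,0],[-1,-9,-2],0],[[-20,0,0],[-1,-18,-4],0],[[-30,0,0],[-1,-27,-5],0],[[-40,0,0],[-1,-27,-5],0],[[-47,0,0],[-1,-27,-5],0],[[-47,0,0],[-1,-27,-5],0]]' 30; python3 s.py
python3 - <<'E'
from workcell import camera
import cv2
for n in("scene","top"):
    c=camera(n); cv2.imwrite(f"pics/{n}4.png",cv2.resize(c["pixels"][130:340,150:430,::-1],None,fx=2.8,fy=2.8))
E
```

```text
clock: 12.4
position: [0.5525, -0.0051, 0.1784]
ee_rot: [-0.407, 0.581, 0.406, 0.576]
ft_force: [-0.8, 0.4, -0.1]
grip_width: 0.998
TZ 0.057 T [ 0.03 -0.02  0.06] F [-0.8  0.4 -0.1] yaw 70.2 j7 1.238 down [-0.006 -0.006 -1.   ]
```

View pics/scene4.png

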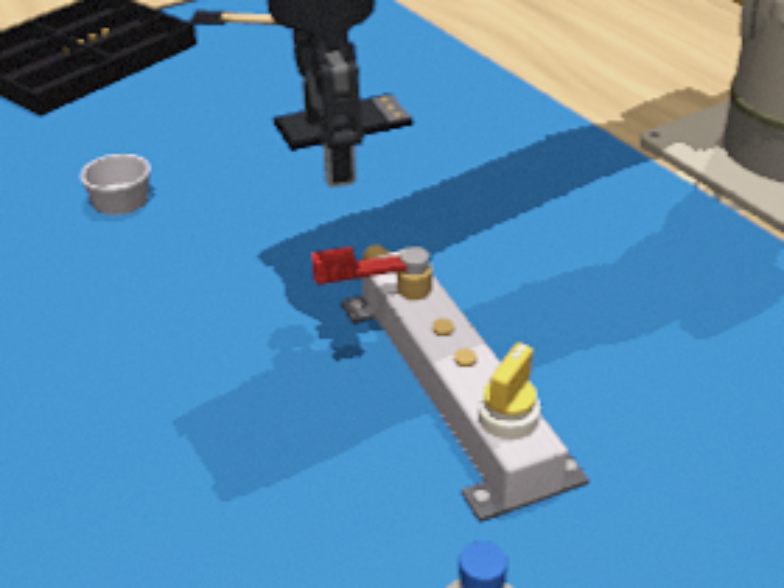

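The gripper is above the red pad, now at about (335,265). Descending and gripping.

```bash
python3 -m inch '[[[0,0,0],[30,0,0],0],[[0,0,0],[60,0,0],0],[[0,0,0],[85,0,0],0],[[0,0,0],[102,0,0],0],[[0,0,0],[102,0,0],0],[[0,0,0],[102,0,0],0.5],[[0,0,0],[102,0,0],1],[[0,0,0],[102,0,0],1],[[0,0,0],[102,0,0],1],[[0,0,0],[102,0,0],1]]' 30; python3 s.py
```

```text
clock: 13.75
position: [0.5523, -0.0061, 0.0773]
ee_rot: [-0.407, 0.582, 0.405, 0.576]
ft_force: [-3.4, -0.4, 5.2]
grip_width: 0.174
TZ 0.253 T [-0.31  0.41  0.25] F [-3.4 -0.4  5.2] yaw 70.1 j7 1.285 down [-0.005 -0.006 -1.   ]
```

```bash
python3 -m inch '[[[5,0,0],[0,0,-6],1],[[10,0,0],[0,1,-11.6],1],[[15,0,0],[0,2.3,-17.3],1],[[20,0,0],[0,4,-22.9],1],[[25,0,0],[0,6.3,-28.3],1],[[30,0,0],[0,9,-33.5],1],[[35,0,0],[0,12.1,-38.4],1],[[40,0,0],[0,15.7,-43.1],1],[[40,0,0],[0,15.7,-43.1],1]]'; python3 s.py
python3 - <<'E'
from workcell import camera
import cv2
c=camera("scene"); cv2.imwrite(f"pics/scene5.png",cv2.resize(c["pixels"][130:340,150:430,::-1],None,fx=2.8,fy=2.8))
E
```

```text
clock: 14.88
position: [0.523, -0.0415, 0.0775]
ee_rot: [-0.185, 0.685, 0.182, 0.681]
ft_force: [3.6, -2.6, -6.9]
grip_width: 0.182
TZ -0.207 T [-0.27 -0.82 -0.21] F [ 3.6 -2.6 -6.9] yaw 30.1 j7 0.676 down [-0.004 -0.006 -1.   ]
```

View pics/scene5.png

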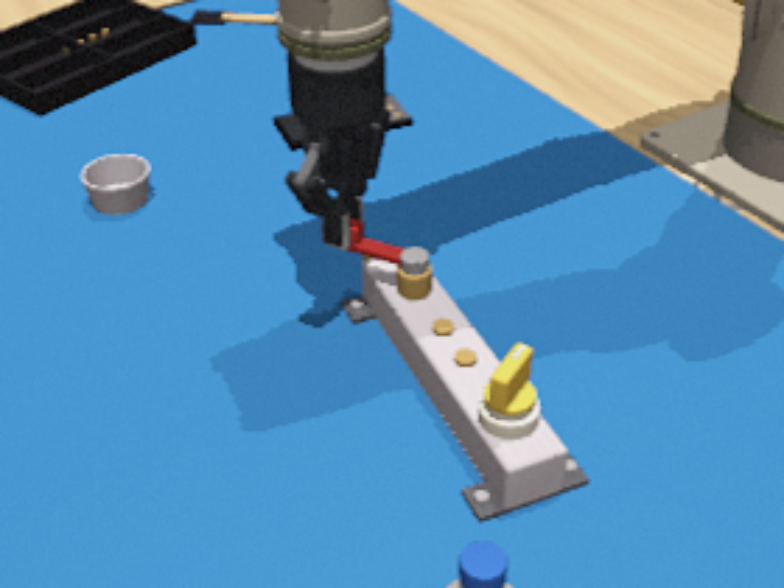

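The lever is following the gripper. Continuing the same arc.

```bash
python3 -m inch '[[[5,0,0],[0,0,-6],1],[[10,0,0],[0,1,-11.6],1],[[15,0,0],[0,2.3,-17.3],1],[[20,0,0],[0,4,-22.9],1],[[25,0,0],[0,6.3,-28.3],1],[[30,0,0],[0,9,-33.5],1],[[34,0,0],[0,11.5,-37.5],1],[[38,0,0],[0,14.2,-41.3],1],[[38,0,0],[0,14.2,-41.3],1]]'; python3 s.py
python3 - <<'E'
from workcell import camera
import cv2
c=camera("scene"); cv2.imwrite(f"pics/scene6.png",cv2.resize(c["pixels"][130:340,150:430,::-1],None,fx=2.8,fy=2.8))
E
```

```text
clock: 16.05
position: [0.4806, -0.0497, 0.0776]
ee_rot: [0.046, 0.706, -0.05, 0.705]
ft_force: [5.1, -0.5, -9.9]
grip_width: 0.182
TZ -0.481 T [-0.14 -1.12 -0.48] F [ 5.1 -0.5 -9.9] yaw -7.8 j7 0.016 down [-0.003 -0.006 -1.   ]
```

View pics/scene6.png

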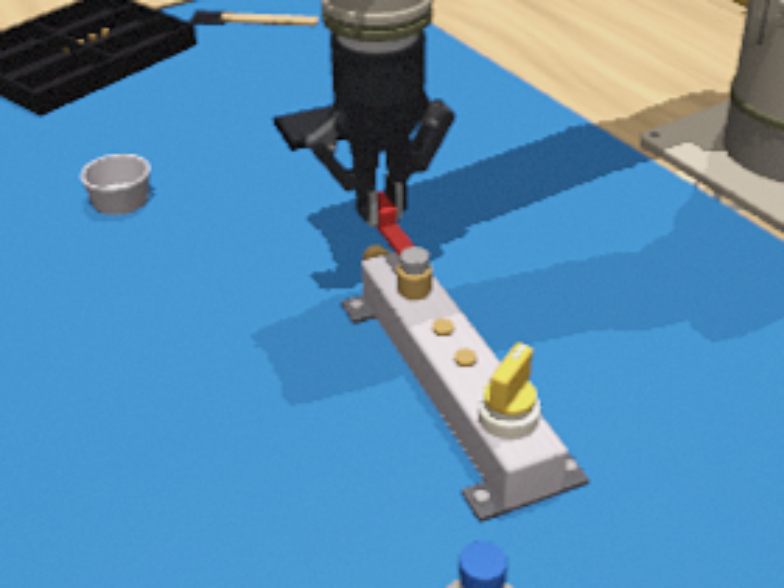

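The lever lies along the bar, with the pad at about (385,210). Releasing and rising to check.

```bash
python3 -m inch '[[[0,0,0],[0,0,0],0],[[0,0,0],[0,0,0],0],[[0,0,0],[0,0,0],0],[[0,0,0],[0,0,0],0],[[0,0,0],[-30,0,0],0],[[0,0,0],[-70,0,0],0],[[0,0,0],[-110,0,0],0],[[0,0,0],[-150,0,0],0],[[0,0,0],[-150,0,0],0],[[0,0,0],[-150,0,0],0]]'; python3 s.py
python3 - <<'E'
from h import *
from workcell import camera
for n in("scene","top"):
    c=camera(n); cv2.imwrite(f"pics/{n}7.png",cv2.resize(c["pixels"][130:340,150:430,::-1],None,fx=2.8,fy=2.8)); np.savez(f"pics/{n}7.npz",**c)
    p,u,v=pts(c,masks(c)["red"]); p=p[(p[:,0]>.4)&(p[:,0]<.7)&(abs(p[:,1])<.15)&(p[:,2]>.06)&(p[:,2]<.12)]
    if len(p)>5: print(n,len(p),cv2.minAreaRect((p[:,:2]*1000).astype(np.float32)),p.min(0),p.max(0),p[p[:,1]<-.025].mean(0))
E
```

```text
clock: 17.35
position: [0.4808, -0.0486, 0.227]
ee_rot: [0.045, 0.707, -0.05, 0.704]
ft_force: [0.7, 0.4, -0.1]
grip_width: 0.998
TZ -0.028 T [ 0.    0.   -0.03] F [ 0.7  0.4 -0.1] yaw -7.7 j7 -0.129 down [-0.004 -0.006 -1.   ]
scene 147 ((486.4503173828125, -31.951698303222656), (65.02848815917969, 13.175426483154297), 81.34695434570312) [ 0.47561055 -0.06485427  0.07608531] [0.49634977 0.00094749 0.09899422] [ 0.48625941 -0.04334301  0.0896635 ]
```

View pics/scene7.png

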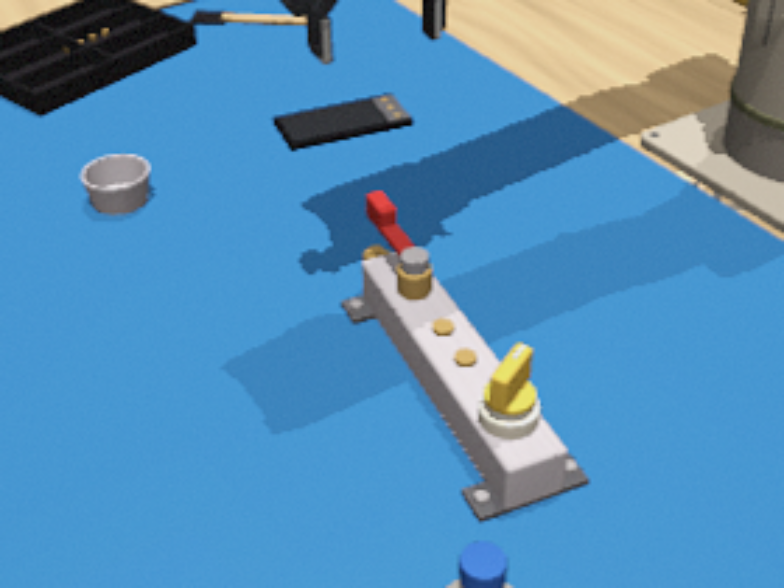

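View pics/top7.png

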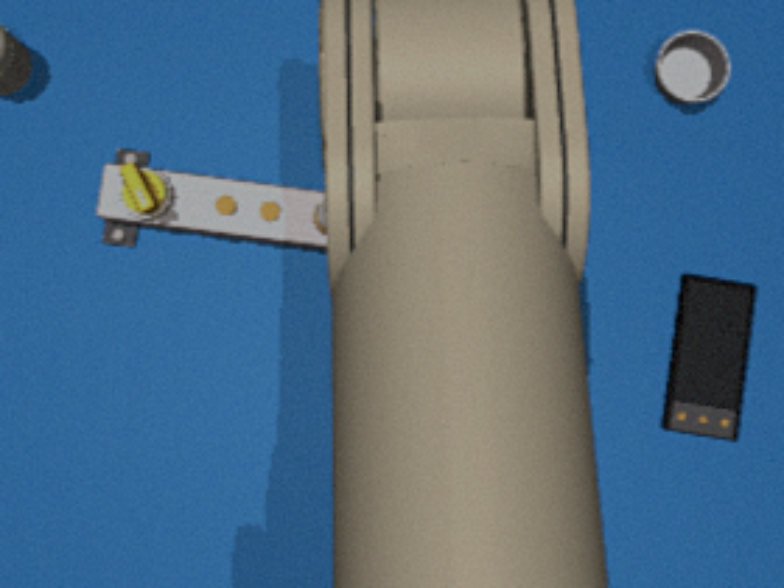

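The lever lies at 81.3° against the bar's 81.0°, so it's at its stop. The plug has eased back about 0.25 rad, within the stated amount. The gripper is open and well clear, and the bystanders look unmoved. I'll check those quickly by comparing images and then hand in.

Run:
```python
from h import *
a,b=load("scene0"),load("scene7")
for n,(x,y,w,h) in dict(cup=(178,185,28,22),phone=(245,162,55,22),bottle=(300,322,42,72)).items():
    t=a["pixels"][y:y+h,x:x+w]; s=b["pixels"][y-12:y+h+12,x-12:x+w+12]
    r=cv2.matchTemplate(s,t,cv2.TM_CCOEFF_NORMED); _,m,_,l=cv2.minMaxLoc(r); print(n,m,l[0]-12,l[1]-12)
c=load("top7");p,u,v=pts(c,masks(c)["yellow"]);p=p[(p[:,2]>.09)&(p[:,2]<.11)&(p[:,1]>.1)&(p[:,1]<.25)];print(cv2.minAreaRect((p[:,:2]*1000).astype(np.float32)),p[:,2].max())
from workcell import manip
print(manip.hand_in())
```

```text
cup 0.9991376996040344 0 0
phone 0.9987256526947021 0 0
bottle 0.9993107318878174 0 0
((516.2425537109375, 179.11358642578125), (41.58738708496094, 12.680459976196289), 24.52360725402832) 0.10353069574007194
the job is handed in; nothing more can be done
None
```

I screwed the plug in until it was snug, then swung the supply lever fully open. Then I let go of everything and handed the job in, at about 17.5 s of the 67 s. The hand-in reports no verdict.

- **Plug:** I turned it about 142° clockwise; it began to bind at about 124°. At the end the torque read about 0.27 N m while turning and 0.23 N m held still. Judging by angle alone (1 N m per rad past binding), it could have been as high as about 0.38 N m, still under the 0.5 N m that splits the boss. After release it eased back about 0.2 rad, which is within what you described. I could not measure the seat force directly.
- **Torque disagreement:** partway through, held-still readings fell to 0.13–0.19 N m. I tightened about 2° more before releasing.
- **Lever:** it lies along the bar in the last scene view (81.3° against the bar's 81.0°), so it is at its stop. The arm hid it from the top camera, so only one view confirms this.
- **Clearance:** the gripper is open about 0.15 m above the lever, and the wrist force reads about zero. The phone, bottle and cup show no shift in the scene image.

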